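# Hold the reference puck down in the reader dock

### The arm

A 6-joint arm with a two-finger parallel gripper is mounted at the origin on a cart in front of the work surface, level with it; the furniture and walls round the work are solid. World frame = base frame: x ahead of the robot, y to its left, z up, the work surface at z = 0. Lengths are in m, angles in rad, forces in N, time in s.
With the tool pointing down it reaches from about 0.35 to 0.85 m from the base axis. Payload 8.1 kg.
Tool frame: the origin (TCP) lies between the finger pads; the fingertips stand 11 mm ahead of it and the grasp point (between the pads) lies 8 mm behind it (robot.tips_ahead is the distance from the TCP to the fingertips, in m); z points along the fingers, y is the line along which they close (so a half turn about z gives the same grasp; the last joint's range is limited). The gripper opens to 93 mm and grips with 3 to 60 N. Pads are 15 mm wide; open, the fingers measure 128 mm over their backs; the gripper's body (75 mm by 188 mm) begins 65 mm behind the grasp point.
Start: joints at [1.145, 0.13, 1.488, -0, 1.523, -0.085], TCP at [0.201, 0.566, 0.23] pointing down, gripper open.
Joint ranges: [-2.96, 2.96], [-0.89, 2.26], [0.02, 2.5], [-1.34, 4.48], [0, 2.73], [-2.66, 2.66]. Speed limits (rad/s): [2.39, 2.39, 2.79, 3.14, 3.14, 3.14].

### API

Orientations are given as a rotation vector (axis times angle).
In Python, from plant import robot gives the robot as it stands. The module is installed in compiled form; this text tells all that it offers.
- The arm moves only by the tool move_arm, never from a script. Its argument "deltas" is one flat list of numbers, 7 for each row, row after row: the shift along the tool's x, y, z in m, then the turn, a rotation vector about the tool's x, y, z in rad, then the opening, from 0 (shut) to 1 (fully open). A call has 1 to 12 rows; each row is the pose to reach, as a shift and turn from the pose commanded when the call began, along the tool's axes at that moment; what a row does not reach only later rows make up. A row lasts 1/8 s, in which the tool goes at most 62.5 mm and 10.7 degrees, less where a joint would pass 70% of its speed; a pose out of reach is approached as far as the arm can. A call with a gripper value outside its range is refused whole. The fingers move at their own pace and stop on an object; "squeeze" is the grip in N (left out, the last holds). Time passes only in rows, so rows that repeat a pose let the fingers close. It gives the time, the measured TCP pose, the force, the opening and the grip force at its end, in the units of the state.
- robot.read_state(): the state, without advancing time (a new reading comes with each control period).
- robot.read_camera(name): name is "scene" or "side" or "wrist"; returns (picture, depth): 480x640x3 uint8, red, green, blue; 480x640 float32, m along the optical axis (not along the pixel's ray), 0 where there is no reading.
- robot.camera_model(name): a dict with "K" (3x3 intrinsics, pixels), "R" (3x3) and "t" (3): a world point X has camera coordinates R X + t; the wrist camera has in their place "tool_from_camera" (4x4, takes a point from camera to tool coordinates, whose origin is the TCP and whose axes are the flange's). Camera axes: x right, y down, z forward; pixel columns grow to the right and rows downward; lengths in m; the calibration is good to about 2 mm. The wrist camera is an equidistant fisheye: a pixel r from the principal point sees the ray r / f radians off the axis. A picture is of the moment at which its call begins: read the wrist's pose just before it. camera_model takes no time and is no camera call.
- robot.close_job(): hands the job in; it is judged then, once.
Trained networks look in the newest picture that a camera, given by its name, has taken for a name from the list of things; names that differ only in an ending like _2 or _b are one class to them, and where a whole thing is asked for, a point or a joint stands for the part that bears it (a point fixed in the world has none). Each returns a list of dicts, best first, with "confidence" (0 to 1); they miss things now and then, are a little off and sometimes report something else, mostly with a low value. They report only what shows in the picture. A call takes as long as a camera call.
- robot.recognise(camera, label): "uv" ([column, row] in pixels, amid what is visible of it).
The state is a dict: "t": time; "q": joint angles; "dq": joint speeds; "joint_torque": joint torques, N m; "tool_pos": TCP position; "orientation": TCP orientation; "force": force on the tool from outside, world axes, zero at the start; "wrist_torque": the same for the moment, N m; "opening": finger opening in m; "gripper_force": force on a finger pad.
Only numpy, scipy, OpenCV 4.12 (cv2) and the standard library are available. Lean on these libraries where they do the work, as an engineer would, in place of code of your own. Each camera call takes 0.05 s, during which the arm holds its last target. There are 200 camera calls.

### The job

Take the metal reference puck by its black grip, bring it in through the open front of the white reader dock with its neck running along the slot of the shield plate, and slide it on until the socket in its underside drops over the locating pin it hides. Then press it down until the sprung plate under it is at the bottom of its travel, and finish while still holding it pressed down (do not let go). Leave the blue cap, the specimen jar, the beaker and the stain bottle where they stand.

Things in the scene. Friction and masses are not known exactly. Their poses are not given: they have to be found in the camera images.
- puck: Loose pale metal reference puck, 0.16 to 0.26 kg, upright on the worktop: aluminium disc 48 mm across, 24 high; from its middle a steel neck 12 mm across, 50 long, topped by a round black grip 28 mm across, 30 high; 104 mm tall in all. A blind round socket 16 mm across, 20 deep is in the middle of its underside. Origin: centre of the underside, z up along the neck. Round: its yaw does not matter.
- grip (a point): Centre of the puck's black round grip, 89 mm above the puck's underside on its axis.
- dock: Fixed white reader dock, 71 mm high. Origin on the worktop below the hidden pin; z up; own -x is the open front, the puck goes in along +x; a housing with a display is at the back, to x = +86 mm, 66 high. Grey foot 10 mm thick, 112 (x) by 104 (y), centred on the origin. Inner faces of the side walls at y = -35 and +35 mm, of the back wall at x = +36.
- slot_mouth (a point): Open front end of the shield plate's slot, at the plate's top, 45 mm from the pin's axis; from here to the pin is the way in. The opaque shield covers the dock from here 90 mm back, 88 mm wide, underside 66 and top 71 mm above the worktop. Its slot is 20 mm wide: the neck passes along it, the disc goes below, the grip stays above.
- slot_end (a point): Closed end of the slot, on its centre line at the shield's top, 17 mm beyond the pin's axis: the pin stands deep below the slot (the disc hides it once inside), where the neck is still 11 mm short of this end.
- pin_tip (a point): Tip of the fixed upright pin under the shield, 30 mm above the worktop on the dock's z axis: steel, 12 mm across, top 4.5 mm conical down to 3 mm. The socket drops over it with 2 mm play all round. To slide in above the pin and below the shield, the puck's underside must be between 30 and 42 mm above the worktop. Pressed home, the underside is at 14 mm, the grip's lower end at 88 mm.
- plate (a joint): Travel of the sprung round plate, 48 mm across, round the pin under the shield. 0 = up (its top 20 mm above the worktop: there the dropped puck rests); grows as it is pressed straight down; 0.006 m = bottom stop. The spring takes 4.5 N to start and 13.5 N at the bottom; the puck's weight alone does not move it; let go, it springs back.
- blue_cap: Blue open plastic cap, 35 mm across, 26 mm high, loose on the worktop; leave alone. Origin: centre of the underside.
- specimen_jar: Translucent specimen jar with lid, 43 mm across, 48 mm high, loose; leave alone. Origin: centre of the underside.
- beaker: Small glass beaker, 46 mm across, 58 mm high, loose; leave alone. Origin: centre of the underside.
- stain_bottle: Dropper bottle with white cap, 34 mm across, 89 mm high, loose; leave alone. Origin: centre of the underside.
- clip_rack: Fixed grey tube-clip rack of the room, always between the puck's side and the dock's side of the worktop: about 100 mm wide (y), 320 mm long (x), 100 mm high, from x = 0.44 to 0.76 m. Carry the puck over it. Origin: on the worktop at its middle; axes as the room's.

How it is judged:
On the way:
1. the puck's socket has dropped over the pin: the puck within 5 mm of the pin's axis, its underside less than 23 mm above the worktop (horizontal distance between puck and pin_tip below 0.005 m and z of puck in the frame of dock below 0.023 m), for 0.1 s.
At the end, for the whole second after the job is handed in: The puck is on the pin (its axis within 5 mm of the pin's, tilted less than 0.12 rad), its underside less than 16.5 mm above the worktop, with the sprung plate pushed down more than 4.5 mm of its 6 mm, at rest, and the fingers still holding it down (more than 2 N on it) (horizontal distance between puck and pin_tip below 0.005 m and z of puck in the frame of dock below 0.0165 m and angle between puck's own z axis and vertical below 0.12 rad and value of joint plate above 0.0045 m and contact force between the fingers and puck above 2 N and linear speed of puck below 0.02 m/s); the arm keeps its last pose, push and grip.
It fails at once if the blue cap, specimen jar, beaker or stain bottle is moved more than 25 mm (distance of any of blue_cap, specimen_jar, beaker, stain_bottle from where it was at the start of the episode above 0.025 m).
It also fails if it takes over 40 s, if anything falls off the work surface, if the arm or the gripper's body presses on something with over 40 N, if the wrist force passes 120 N, or if a joint passes its speed limit or range.

## Working session

There is one attempt and no reset: what is moved stays moved. The work goes in short steps, Python scripts to look and compute and a tool call to move; the robot and the scene stay as the last step left them, time stands still between calls to the robot, and variables do not carry over. Pictures are saved under pics/ and viewed, at most 10 in all, crops included, and the job is handed in when it is done.

Besides the shell and the picture viewer there is one more tool, called after "Emit:" as a command line: name --argument value ..., lists and objects as JSON in quotes. move_arm: Moves the arm, as the interface text tells. Its arguments: {"type":"object","properties":{"deltas":{"type":"array","items":{"type":"number"}},"squeeze":{"type":"number"}},"required":["deltas"]}

```bash
mkdir -p pics; cat > h.py <<'E'
import numpy as np, cv2
from plant import robot
from scipy.spatial.transform import Rotation as Ro
def px2w(name,uv,d):
    m=robot.camera_model(name);K=np.array(m["K"])
    p=np.array([(uv[0]-K[0,2])/K[0,0],(uv[1]-K[1,2])/K[1,1],1])*d
    return np.array(m["R"]).T@(p-np.array(m["t"]))
def cloud(name,dep):
    m=robot.camera_model(name);K=np.array(m["K"]);v,u=np.mgrid[:480,:640]
    p=np.stack([(u-K[0,2])/K[0,0]*dep,(v-K[1,2])/K[1,1]*dep,dep],-1)
    return (p-np.array(m["t"]))@np.array(m["R"])
E
python3 - <<'E'
from h import *
np.set_printoptions(precision=4,suppress=True)
s=robot.read_state();print(s["t"],s["tool_pos"],s["orientation"],Ro.from_rotvec(s["orientation"]).as_matrix())
ims=[]
for c in("scene","side"):
    im,d=robot.read_camera(c);np.savez(c,im=im,d=d);cv2.imwrite(f"pics/{c}.png",im[:,:,::-1])
    P=cloud(c,d)
    for l in("puck","grip","dock","slot_mouth","slot_end","blue_cap","specimen_jar","beaker","stain_bottle","clip_rack"):
        for r in robot.recognise(c,l)[:2]:
            u,v=map(int,np.round(r["uv"]));print(c,l,round(r["confidence"],2),u,v,P[min(v,479),min(u,639)],d[v,u])
E
```

```text
0.0 [0.2003 0.565  0.2286] [-0.5327 -3.0956  0.0028] [[-0.9425  0.3342 -0.0008]
 [ 0.3342  0.9425 -0.0017]
 [ 0.0002 -0.0019 -1.    ]]
scene puck 0.91 398 320 [ 0.4244 -0.2684  0.0428] 1.4355118
scene puck 0.43 203 214 [0.444  0.3148 0.0672] 1.6277395
scene grip 0.6 398 319 [ 0.4268 -0.2673  0.0431] 1.437056
scene dock 0.89 202 215 [0.4397 0.3147 0.0673] 1.6251373
scene slot_mouth 0.7 205 212 [0.4478 0.31   0.0741] 1.6232326
scene slot_end 0.66 203 217 [0.4331 0.3057 0.0704] 1.6159263
scene specimen_jar 0.57 293 276 [0.4065 0.0098 0.0444] 1.5186857
scene specimen_jar 0.25 397 317 [ 0.4228 -0.2653  0.0545] 1.4269937
scene beaker 0.86 457 290 [ 0.6007 -0.3482  0.0146] 1.5319424
scene stain_bottle 0.88 405 276 [ 0.546  -0.2274  0.0498] 1.5152304
scene clip_rack 0.18 399 321 [ 0.4342 -0.2682  0.0264] 1.4533626
side puck 0.71 367 199 [ 0.4246 -0.2602  0.0296] 1.5963048
side grip 0.57 366 199 [ 0.4272 -0.2603  0.0294] 1.5967913
side dock 0.57 321 376 [0.4649 0.3828 0.0634] 1.063984
side slot_mouth 0.82 320 376 [0.4664 0.3844 0.0651] 1.0618548
side slot_mouth 0.28 310 175 [ 0.5842 -0.3269  0.0531] 1.6531842
side slot_end 0.67 320 378 [0.4657 0.3898 0.0661] 1.0568745
side blue_cap 0.64 368 199 [ 0.4223 -0.2699  0.0237] 1.6073457
side specimen_jar 0.77 367 264 [0.4065 0.0277 0.0399] 1.3570117
side specimen_jar 0.2 317 379 [0.4704 0.3936 0.0672] 1.0535911
side beaker 0.59 310 177 [ 0.5842 -0.3262  0.0473] 1.6560475
side stain_bottle 0.56 312 203 [ 0.5625 -0.2077  0.0403] 1.5625048
```

View pics/scene.png

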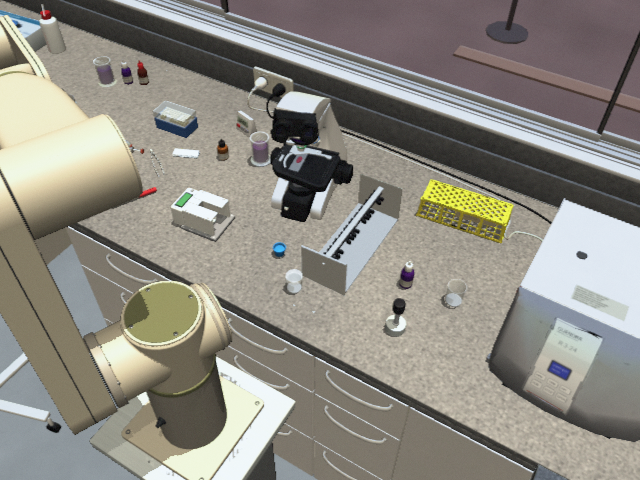

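View pics/side.png

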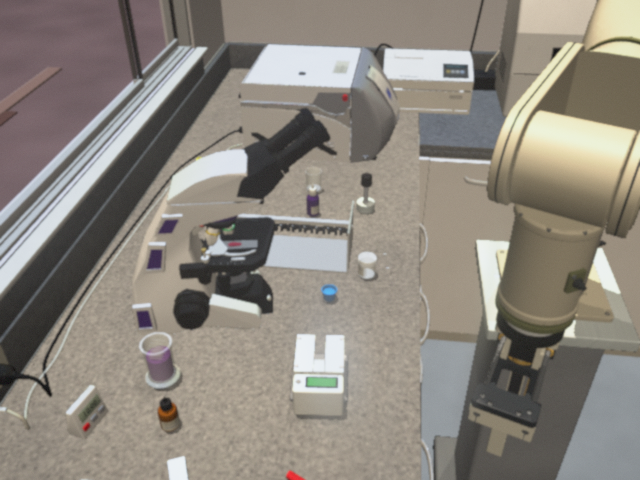

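The scene view shows the dock at (203,213) with its display at left and its slot opening right. The puck is at (398,317), with the clip rack at (350,240) between them. In the side view the slot opens away from the camera, towards -y. Next I'll measure the geometry from the depth clouds.

```bash
python3 - <<'E'
from h import *
np.set_printoptions(precision=4,suppress=True)
for c in("scene","side"):
    f=np.load(c+".npz");P=cloud(c,f["d"]);im=f["im"].astype(int);ok=f["d"]>0
    def box(a,b):return ok&np.all((P>a)&(P<b),-1)
    m=box([.3,.15,.045],[.6,.5,.085])
    # top z hist
    print(c,"z hist",np.histogram(P[m][:,2],bins=np.arange(.045,.09,.004)))
    t=m&(P[...,2]>.062)&(im.min(-1)>120)
    q=P[t];print(len(q),"rect",cv2.minAreaRect((q[:,:2]*1000).astype(np.float32)),q.min(0),q.max(0))
    v,u=np.where(m);print(u.min(),u.max(),v.min(),v.max())
    g=box([.36,-.33,.07],[.5,-.2,.12])&(im.max(-1)<90)
    q=P[g];print("grip",len(q),q.mean(0),q.min(0),q.max(0))
    dk=box([.36,-.33,.006],[.5,-.2,.03]);q=P[dk];print("disc",len(q),np.median(q,0),q.min(0),q.max(0))
    r=box([.4,-.3,.08],[.85,.2,.13]);print("rackz",P[r].min(0),P[r].max(0))
    r=box([.2,.05,.1],[.6,.5,.6]);print("tall near",r.sum())
    mm=cv2.resize(f["im"][(slice(170,260) if c=="scene" else slice(320,430)),(slice(150,260) if c=="scene" else slice(270,370))][:,:,::-1],None,fx=5,fy=5,interpolation=cv2.INTER_CUBIC);cv2.imwrite(f"pics/{c}_d.png",mm)
E
```

```text
scene z hist (array([ 47,  46,  54,  52, 183, 365, 395,  83,   4,   0,   0]), array([0.045, 0.049, 0.053, 0.057, 0.061, 0.065, 0.069, 0.073, 0.077,
       0.081, 0.085, 0.089]))
862 rect ((470.5186462402344, 349.3948669433594), (92.31319427490234, 133.6071014404297), 3.806007146835327) [0.4208 0.28   0.062 ] [0.5182 0.4186 0.0796]
170 228 187 226
grip 163 [ 0.423  -0.2643  0.0963] [ 0.4122 -0.276   0.073 ] [ 0.4415 -0.2513  0.1084]
disc 313 [ 0.42   -0.2658  0.0224] [ 0.3691 -0.3195  0.0061] [ 0.4964 -0.2058  0.0294]
rackz [ 0.4122 -0.276   0.08  ] [0.8497 0.1803 0.13  ]
tall near 917
side z hist (array([  87,   67,   88,   96,  438,  947, 1143,   48,    0,    0,    0]), array([0.045, 0.049, 0.053, 0.057, 0.061, 0.065, 0.069, 0.073, 0.077,
       0.081, 0.085, 0.089]))
2514 rect ((473.4544982910156, 352.5492858886719), (87.97655487060547, 135.4178009033203), 5.548386096954346) [0.4253 0.2833 0.0621] [0.5211 0.423  0.0756]
292 343 334 400
grip 116 [ 0.4282 -0.2522  0.092 ] [ 0.4162 -0.2678  0.0725] [ 0.44   -0.241   0.1065]
disc 215 [ 0.4295 -0.2493  0.021 ] [ 0.4073 -0.2856  0.0062] [ 0.4535 -0.2347  0.0296]
rackz [ 0.4163 -0.2748  0.08  ] [0.773  0.1976 0.125 ]
tall near 2831
```

View pics/side_d.png

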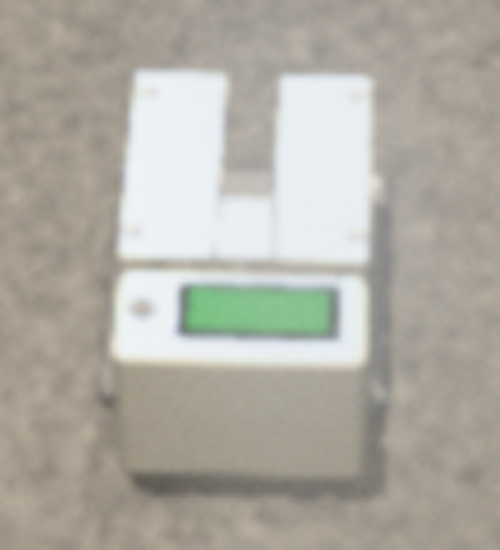

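```bash
python3 - <<'E'
from h import *
np.set_printoptions(precision=3,suppress=True)
for c in("scene","side"):
    f=np.load(c+".npz");P=cloud(c,f["d"]);ok=f["d"]>0
    for y in np.arange(-.4,.5,.1):
      for z0,z1 in((.08,.16),(.16,.5)):
        q=P[ok&(P[...,1]>y)&(P[...,1]<y+.1)&(P[...,2]>z0)&(P[...,2]<z1)&(P[...,0]>.3)&(P[...,0]<.9)]
        if len(q)>5: print(c,round(y,1),z0,len(q),np.percentile(q[:,0],[1,50]),"zmax",q[:,2].max())
print(robot.camera_model("wrist"))
E
```

```text
scene -0.3 0.08 175 [0.413 0.423] zmax 0.10837753970632753
scene -0.2 0.08 102 [0.445 0.453] zmax 0.12287993808842125
scene -0.1 0.08 1513 [0.446 0.588] zmax 0.12410833009157127
scene -0.0 0.08 506 [0.447 0.746] zmax 0.1599275111501967
scene -0.0 0.16 1284 [0.485 0.608] zmax 0.41445399710255015
scene 0.1 0.08 532 [0.596 0.759] zmax 0.15997772793181717
scene 0.1 0.16 3541 [0.488 0.665] zmax 0.41149306001989777
scene 0.2 0.08 101 [0.614 0.719] zmax 0.1599628603188314
scene 0.2 0.16 178 [0.616 0.686] zmax 0.34465634013523966
scene 0.3 0.08 114 [0.738 0.77 ] zmax 0.09285598455613453
side -0.3 0.08 137 [0.416 0.431] zmax 0.10677388714332932
side -0.2 0.08 9 [0.451 0.451] zmax 0.11974434798269347
side -0.1 0.08 942 [0.45  0.544] zmax 0.12495437290754906
side -0.0 0.08 67 [0.451 0.454] zmax 0.15987030683287531
side -0.0 0.16 1589 [0.512 0.583] zmax 0.4122768732274758
side 0.1 0.08 469 [0.599 0.663] zmax 0.1599780220645886
side 0.1 0.16 8190 [0.495 0.644] zmax 0.41227222969494276
side 0.2 0.08 3811 [0.623 0.756] zmax 0.15997784853805963
side 0.2 0.16 4848 [0.63  0.741] zmax 0.34761052473688603
side 0.3 0.08 334 [0.742 0.77 ] zmax 0.08902627485612886
{'K': array([[371.648,   0.   , 322.617],
       [  0.   , 371.648, 243.377],
       [  0.   ,   0.   ,   1.   ]]), 'tool_from_camera': array([[-0.001, -0.964, -0.266,  0.073],
       [ 1.   , -0.001,  0.   , -0.001],
       [-0.   , -0.266,  0.964, -0.155],
       [ 0.   ,  0.   ,  0.   ,  1.   ]])}
```

Emit:
move_arm --deltas '[-0.04,-0.02,0,0,0,-0.04,1,-0.08,-0.04,0,0,0,-0.08,1,-0.12,-0.065,0,0,0,-0.12,1,-0.16,-0.09,0,0,0,-0.16,1,-0.2,-0.11,0,0,0,-0.2,1,-0.24,-0.13,0,0,0,-0.24,1,-0.28,-0.155,0,0,0,-0.28,1,-0.32,-0.18,0,0,0,-0.32,1,-0.343,-0.19,0,0,0,-0.341,1,-0.343,-0.19,0,0,0,-0.341,1,-0.343,-0.19,0,0,0,-0.341,1]'

```text
t: 2.48
tool_pos: [0.4599, 0.2722, 0.2296]
orientation: [-0.0, -3.141, -0.0]
force: [0.0, 0.6, 0.6]
opening: 0.0934
gripper_force: 0.0
```

```bash
cat >> h.py <<'E'
def wrist():
    s=robot.read_state();im,d=robot.read_camera("wrist");m=robot.camera_model("wrist");K=np.array(m["K"]);T=np.array(m["tool_from_camera"])
    v,u=np.mgrid[:480,:640];x=u-K[0,2];y=v-K[1,2];r=np.hypot(x,y)+1e-9;th=r/K[0,0]
    th=np.minimum(th,1.4)
    p=np.stack([x/r*np.tan(th)*d,y/r*np.tan(th)*d,d],-1)
    p=p@T[:3,:3].T+T[:3,3]
    R=Ro.from_rotvec(s["orientation"]).as_matrix()
    return im,d,p@R.T+s["tool_pos"],s
E
python3 - <<'E'
from h import *
np.set_printoptions(precision=4,suppress=True)
for c in("scene","side"):
    f=np.load(c+".npz");P=cloud(c,f["d"]);ok=f["d"]>0
    for x in(.48,.52,.56,.6):
        q=P[ok&(P[...,0]>x)&(P[...,0]<x+.04)&(P[...,1]>-.1)&(P[...,1]<.4)&(P[...,2]>.16)&(P[...,2]<.5)]
        print(c,x,len(q),np.percentile(q,[1,99],axis=0)[:,1:].ravel() if len(q) else "")
im,d,P,s=wrist();np.savez("w1",im=im,d=d,P=P);cv2.imwrite("pics/w1.png",im[:,:,::-1])
for l in("dock","slot_mouth","slot_end","pin_tip"):
    for r in robot.recognise("wrist",l)[:2]:
        u,v=map(int,r["uv"]);print(l,round(r["confidence"],2),u,v,P[v,u])
t=(d>0)&(P[...,2]>.06)&(P[...,2]<.08)&(abs(P[...,0]-.47)<.1)&(P[...,1]>.2)&(P[...,1]<.46)&(im.min(-1)>100)
q=P[t];print(len(q),q.mean(0),cv2.minAreaRect((q[:,:2]*1000).astype(np.float32)))
E
```

```text
scene 0.48 402 [0.0314 0.375  0.1101 0.4112]
scene 0.52 263 [0.0215 0.3739 0.1227 0.412 ]
scene 0.56 399 [0.0796 0.1609 0.1817 0.3656]
scene 0.6 1061 [0.0477 0.1601 0.2072 0.3614]
side 0.48 456 [0.0601 0.3654 0.123  0.4117]
side 0.52 1020 [0.0409 0.3358 0.1492 0.4099]
side 0.56 1385 [0.0562 0.2976 0.1873 0.3858]
side 0.6 2449 [0.0564 0.1614 0.2106 0.3604]
dock 0.68 165 240 [0.483  0.1017 0.0209]
dock 0.57 398 235 [0.4783 0.3488 0.0204]
slot_mouth 0.72 166 241 [0.4837 0.1034 0.0223]
slot_mouth 0.68 397 235 [0.4785 0.3479 0.0196]
slot_end 0.78 397 231 [0.4618 0.3368 0.0715]
pin_tip 0.59 398 232 [0.4625 0.3376 0.0721]
pin_tip 0.17 0 291 [ 0.5627 -0.2113  0.0123]
10831 [0.4705 0.3493 0.0694] ((473.14654541015625, 350.76104736328125), (88.46066284179688, 130.0266876220703), 5.173242568969727)
```

View pics/w1.png

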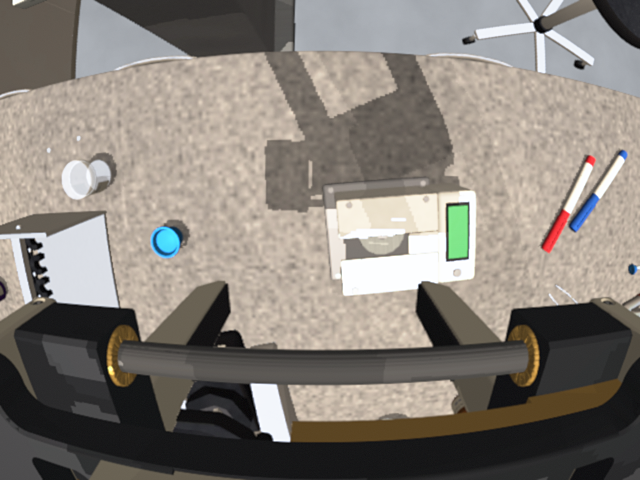

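The wrist view shows the dock upright at (400,240), with its slot opening left towards (345,240), and the bare table around it. The microscope is at lower left, so I'll carry at small x. Now to a point above the puck.

Emit:
move_arm --deltas '[0.05,-0.03,0,0,0,0,1,0.095,-0.07,0,0,0,0,1,0.1,-0.13,0,0,0,0,1,0.1,-0.19,0,0,0,0,1,0.1,-0.25,0,0,0,0,1,0.1,-0.31,0,0,0,0,1,0.1,-0.37,0,0,0,0,1,0.09,-0.43,0,0,0,0,1,0.06,-0.49,0.01,0,0,0,1,0.034,-0.534,0.03,0,0,0,1,0.034,-0.534,0.03,0,0,0,1,0.034,-0.534,0.03,0,0,0,1]'

```text
t: 4.22
tool_pos: [0.4263, -0.2616, 0.1994]
orientation: [0.001, -3.141, -0.002]
force: [-0.1, 0.8, 0.2]
opening: 0.0927
gripper_force: 0.0
```

```bash
python3 - <<'E'
from h import *
np.set_printoptions(precision=4,suppress=True)
f=np.load("w1.npz");P=f["P"];d=f["d"]
O=np.array([.475,.3304]);a=np.radians(5.17);X=np.array([-np.sin(a),np.cos(a)]);Y=np.array([-np.cos(a),-np.sin(a)])
D=P[...,:2]-O;dx=D@X;dy=D@Y
m=(d>0)&(abs(dx+25)>0)&(dx>-.04)&(dx<.01)
for lo in(-.04,-.03,-.02,-.01,0):
    k=(d>0)&(dx>lo)&(dx<lo+.01)&(abs(dy)<.04);top=k&(P[...,2]>.066);s=np.sort(dy[top]);g=np.diff(s);i=g.argmax();print(lo,"gap",s[i],s[i+1])
im,d,P,s=wrist();np.savez("w2",im=im,d=d,P=P);cv2.imwrite("pics/w2.png",im[:,:,::-1]);print(s["t"],s["tool_pos"])
for l in("puck","grip"):
    for r in robot.recognise("wrist",l)[:2]:
        u,v=map(int,r["uv"]);print(l,round(r["confidence"],2),u,v,P[v,u])
b=(d>0)&(abs(P[...,0]-.426)<.06)&(abs(P[...,1]+.26)<.06)
for n,lo,hi in(("top",.098,.112),("disc",.018,.028)):
    q=P[b&(P[...,2]>lo)&(P[...,2]<hi)];print(n,len(q),q.mean(0),cv2.minEnclosingCircle((q[:,:2]*1000).astype(np.float32)))
E
```

```text
-0.04 gap -0.009738232638225444 0.010419632729358544
-0.03 gap -0.009765084210368712 0.010244635328689102
-0.02 gap -0.009836137368101662 0.005650091087358843
-0.01 gap -0.00995016669329332 0.005462023588230697
0 gap -0.009978232330412307 -0.0010244928109961367
4.225 [ 0.4263 -0.2616  0.1994]
puck 0.8 323 236 [ 0.4169 -0.262   0.1034]
grip 0.91 323 229 [ 0.416  -0.2619  0.0857]
top 1162 [ 0.4294 -0.2623  0.1034] ((430.4504089355469, -262.2676086425781), 14.08493423461914)
disc 1289 [ 0.4229 -0.2622  0.0238] ((430.3948974609375, -262.4773864746094), 24.2056941986084)
```

View pics/w2.png

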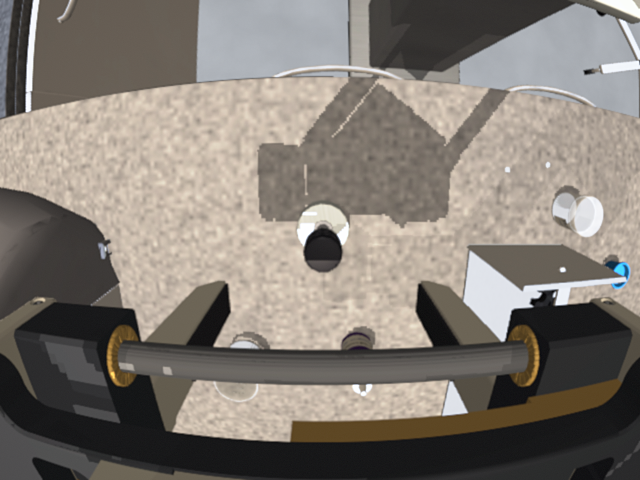

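The puck's black grip is centred between the open fingers at (323,250), with the disc behind it at (323,225); its axis is at (0.4304, -0.2623). I'll descend and grip it.

Emit:
move_arm --deltas '[-0.004,-0.001,0.04,0,0,0,1,-0.004,-0.001,0.08,0,0,0,1,-0.004,-0.001,0.118,0,0,0,1,-0.004,-0.001,0.118,0,0,0,1,-0.004,-0.001,0.118,0,0,0,0,-0.004,-0.001,0.118,0,0,0,0,-0.004,-0.001,0.118,0,0,0,0,-0.004,-0.001,0.118,0,0,0,0,-0.004,-0.001,0.118,0,0,0,0,-0.004,-0.001,0.118,0,0,0,0]' --squeeze 55

```text
t: 5.62
tool_pos: [0.4304, -0.2632, 0.0816]
orientation: [0.0, -3.141, -0.0]
force: [0.7, 0.2, -0.5]
opening: 0.0377
gripper_force: 0.0
```

Emit:
move_arm --deltas '[0,0,0,0,0,0,0,0,0,0,0,0,0,0,0,0,0,0,0,0,0,0,0,0,0,0,0,0,0,0,-0.03,0,0,0,0,0,0,-0.08,0,0,0,0,0,0,-0.13,0,0,0,0,0,0,-0.16,0,0,0,0,0,0,-0.16,0,0,0,0]' --squeeze 55

```text
t: 6.75
tool_pos: [0.4317, -0.2642, 0.2444]
orientation: [-0.0, 3.137, -0.005]
force: [-0.1, 0.0, -2.2]
opening: 0.0275
gripper_force: 55.0
```

Emit:
move_arm --deltas '[0.04,0.03,0,0,0,0,0,0.07,0.08,0,0,0,0.05,0,0.07,0.135,0,0,0,0.1,0,0.07,0.19,0,0,0,0.15,0,0.07,0.245,0,0,0,0.2,0,0.07,0.3,0,0,0,0.25,0,0.07,0.355,0,0,0,0.3,0,0.07,0.41,0,0,0,0.35,0,0.06,0.46,0.01,0,0,0.4,0,0.035,0.495,0.025,0,0,0.45,0,0,0.513,0.04,0,0,0.5,0,0,0.513,0.04,0,0,0.52,0]'

```text
t: 8.25
tool_pos: [0.4291, 0.2498, 0.196]
orientation: [-0.806, -3.03, 0.009]
force: [-1.1, 0.0, -2.1]
opening: 0.0272
gripper_force: 55.0
```

```bash
python3 - <<'E'
from h import *
np.set_printoptions(precision=4,suppress=True)
s=robot.read_state();R=Ro.from_rotvec(s["orientation"]).as_matrix();print(s["t"],s["tool_pos"],R,s["force"],s["opening"],s["gripper_force"],s["q"])
a=np.radians(5.17);X=np.array([-np.sin(a),np.cos(a),0])
print("insert dir tool",R.T@X)
for dx in(-.085,-.075):
    t=np.array([.475,.3304,0])+dx*X; t[2]=.117
    print(dx,t,"delta tool",R.T@(t-s["tool_pos"]))
E
```

```text
8.25 [0.4291 0.2498 0.196 ] [[-0.8679  0.4967 -0.0078]
 [ 0.4968  0.8679 -0.0036]
 [ 0.005  -0.007  -1.    ]] [-1.0817  0.0227 -2.1094] 0.027176679888233777 54.999014139175415 [ 0.4239 -0.1259  1.8065 -0.0001  1.4696 -0.627 ]
insert dir tool [ 0.573   0.8196 -0.0029]
-0.085 [0.4827 0.2457 0.117 ] delta tool [-0.0489  0.0237  0.0786]
-0.075 [0.4818 0.2557 0.117 ] delta tool [-0.0432  0.0319  0.0785]
```

Emit:
move_arm --deltas '[-0.023,0.014,0.01,0,0,0,0,-0.046,0.028,0.03,0,0,0,0,-0.046,0.028,0.055,0,0,0,0,-0.046,0.028,0.08,0,0,0,0,-0.046,0.028,0.08,0,0,0,0,-0.046,0.028,0.08,0,0,0,0,-0.046,0.028,0.08,0,0,0,0]'

```text
t: 9.12
tool_pos: [0.4849, 0.2515, 0.1232]
orientation: [0.807, 3.034, 0.002]
force: [-1.4, 1.4, -1.4]
opening: 0.0273
gripper_force: 55.0
```

```bash
python3 - <<'E'
from h import *
np.set_printoptions(precision=4,suppress=True)
s=robot.read_state();R=Ro.from_rotvec(s["orientation"]).as_matrix();print(s["t"],s["tool_pos"],R[:,2],s["force"])
im,d,P,s=wrist();cv2.imwrite("pics/w3.png",im[:,:,::-1])
p=s["tool_pos"]
b=(d>0)&(abs(P[...,0]-p[0])<.05)&(abs(P[...,1]-p[1])<.05)
for n,lo,hi in(("grip",.132,.15),("disc",.05,.068)):
    q=P[b&(P[...,2]>lo)&(P[...,2]<hi)]
    if len(q)>20: print(n,len(q),np.median(q,0),cv2.minEnclosingCircle((q[:,:2]*1000).astype(np.float32)))
im2,d2=robot.read_camera("side");cv2.imwrite("pics/s3.png",cv2.resize(im2[270:420,250:450,::-1],None,fx=4,fy=4,interpolation=cv2.INTER_CUBIC))
O=np.array([.475,.3304]);a=np.radians(5.17);X=np.array([-np.sin(a),np.cos(a)]);Y=np.array([-np.cos(a),-np.sin(a)])
D=p[:2]-O;print("tcp dock",D@X,D@Y)
for dx in(0,):
    t=np.array([*O,p[2]]);print(R.T@(t-p))
E
```

```text
9.125 [0.4849 0.2515 0.1232] [ 0.0022  0.0009 -1.    ] [-1.3885  1.4152 -1.3544]
grip 5018 [0.481  0.2535 0.145 ] ((477.871826171875, 254.87342834472656), 29.089359283447266)
disc 3262 [0.4772 0.2581 0.0655] ((469.26953125, 263.81787109375), 41.41450119018555)
tcp dock -0.0794430430194465 -0.002729540104065898
[0.0477 0.0636 0.    ]
```

View pics/w3.png

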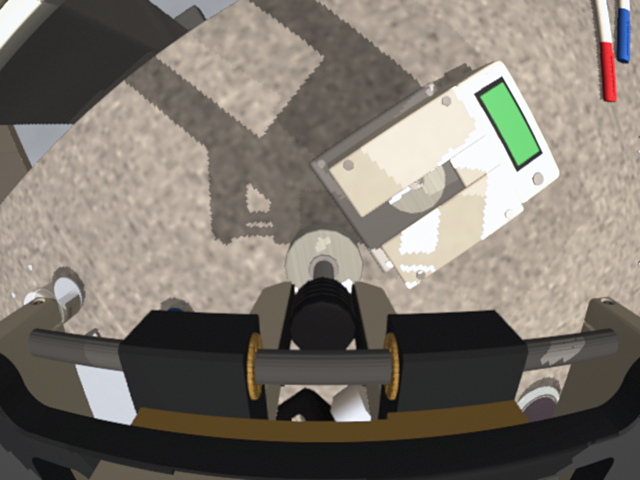

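View pics/s3.png

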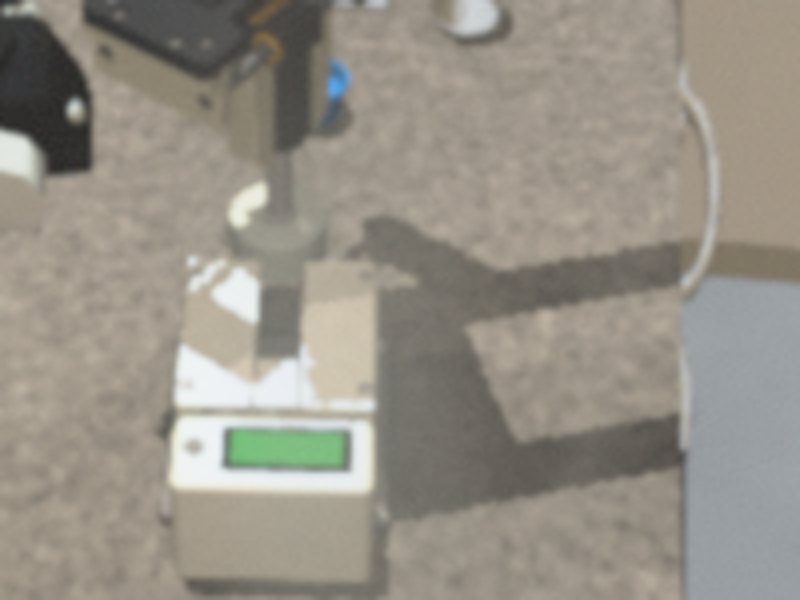

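In the wrist view the disc at (323,260) sits just outside the slot mouth at (365,215). In the side view the neck at (285,190) lines up with the slot at (280,300). It is about 6 mm too high and 2.7 mm off laterally, so I'll correct both and enter halfway.

Emit:
move_arm --deltas '[0.0022,-0.0015,0.0065,0,0,0,0,0.0022,-0.0015,0.0065,0,0,0,0,0.008,0.007,0.0065,0,0,0,0,0.0137,0.015,0.0065,0,0,0,0,0.0195,0.023,0.0065,0,0,0,0,0.025,0.031,0.0065,0,0,0,0,0.028,0.0355,0.0065,0,0,0,0,0.028,0.0355,0.0065,0,0,0,0]'

```text
t: 10.22
tool_pos: [0.4774, 0.2964, 0.1151]
orientation: [0.806, 3.036, -0.0]
force: [0.2, -0.2, -2.2]
opening: 0.0271
gripper_force: 55.0
```

```bash
cat > st.py <<'E'
from h import *
np.set_printoptions(precision=4,suppress=True)
s=robot.read_state();R=Ro.from_rotvec(s["orientation"]).as_matrix();p=s["tool_pos"];print(s["t"],p,R[:,2],s["force"],s["gripper_force"])
O=np.array([.475,.3304]);a=np.radians(5.17);X=np.array([-np.sin(a),np.cos(a)]);Y=np.array([-np.cos(a),-np.sin(a)])
D=p[:2]-O;print("tcp dock",D@X,D@Y,"underside",p[2]-.081,"to pin tool",R.T@(np.array([*O,p[2]])-p))
E
python3 st.py
```

```text
10.225 [0.4774 0.2964 0.1151] [-0.     -0.0001 -1.    ] [ 0.2229 -0.2356 -2.2384] 54.99906778335571
tcp dock -0.03409525036317696 0.0006857553155198782 underside 0.034106073823239935 to pin tool [ 0.019   0.0284 -0.    ]
```

Forces are nil and it is on the slot's line. Sliding on to the pin.

Emit:
move_arm --deltas '[0.005,0.008,0,0,0,0,0,0.01,0.0155,0,0,0,0,0,0.015,0.0225,0,0,0,0,0,0.019,0.0285,0,0,0,0,0,0.019,0.0285,0,0,0,0,0,0.019,0.0285,0,0,0,0,0]'

```text
t: 10.98
tool_pos: [0.4751, 0.33, 0.1151]
orientation: [-0.807, -3.036, 0.0]
force: [-0.2, 0.2, -2.8]
opening: 0.0271
gripper_force: 55.0
```

```bash
python3 st.py; python3 - <<'E'
from h import *
np.set_printoptions(precision=4,suppress=True)
im,d,P,s=wrist();cv2.imwrite("pics/w4.png",im[:,:,::-1])
O=np.array([.475,.3304]);a=np.radians(5.17);X=np.array([-np.sin(a),np.cos(a)]);Y=np.array([-np.cos(a),-np.sin(a)])
D=P[...,:2]-O;dx=D@X;dy=D@Y
t=(d>0)&(P[...,2]>.060)&(P[...,2]<.08)&(dx>-.06)&(dx<.1)&(abs(dy)<.06)&(im.min(-1)>90)
q=np.stack([dx[t],dy[t]],-1);print(len(q),np.percentile(q,[1,99],axis=0),P[t][:,2].mean())
E
```

```text
10.975 [0.4751 0.33   0.1151] [-0.0001 -0.0002 -1.    ] [-0.2456  0.1846 -2.8175] 54.9990177154541
tcp dock -0.00037829366165134843 -4.969253547050538e-05 underside 0.034065855426249514 to pin tool [ 0.0003  0.0003 -0.    ]
22817 [[-0.0414 -0.0414]
 [ 0.0844  0.0436]] 0.0687656242951933
```

View pics/w4.png

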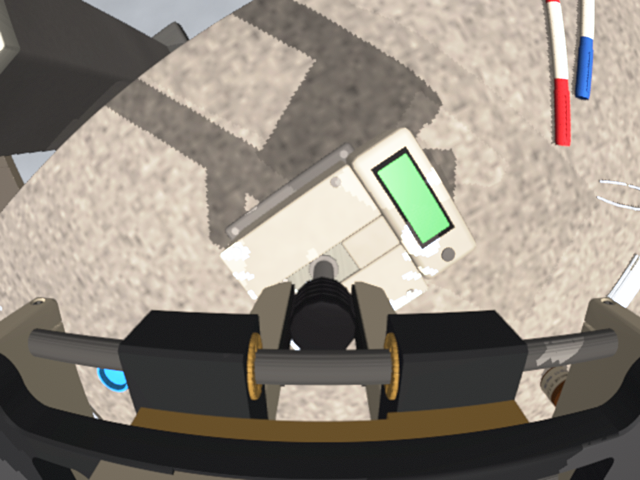

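The wrist view shows the neck at (322,268) in the slot, just short of the slot's end at (340,245), as expected over the pin. Lowering, with a force check.

Emit:
move_arm --deltas '[0,0,0.003,0,0,0,0,0,0,0.006,0,0,0,0,0,0,0.008,0,0,0,0,0,0,0.01,0,0,0,0,0,0,0.01,0,0,0,0]'

```text
t: 11.65
tool_pos: [0.475, 0.3301, 0.1049]
orientation: [-0.807, -3.036, 0.0]
force: [-1.0, 0.2, -2.3]
opening: 0.0274
gripper_force: 55.0
```

```bash
python3 st.py
```

```text
11.65 [0.475  0.3301 0.1049] [-0.0003 -0.0001 -1.    ] [-1.0222  0.1954 -2.2806] 54.99893009662628
tcp dock -0.00030511095466461254 3.507197412538201e-05 underside 0.023898161037582008 to pin tool [ 0.0001  0.0003 -0.    ]
```

It is over the pin with no jam. Pressing down.

Emit:
move_arm --deltas '[0,0,0.002,0,0,0,0,0,0,0.0035,0,0,0,0,0,0,0.0035,0,0,0,0,0,0,0.006,0,0,0,0,0,0,0.008,0,0,0,0,0,0,0.01,0,0,0,0,0,0,0.01,0,0,0,0,0,0,0.01,0,0,0,0]'

```text
t: 12.65
tool_pos: [0.4755, 0.3303, 0.0964]
orientation: [0.807, 3.035, 0.001]
force: [-2.9, -1.5, 9.0]
opening: 0.0271
gripper_force: 55.0
```

```bash
python3 st.py
```

```text
12.65 [0.4755 0.3303 0.0964] [ 0.0009  0.0004 -1.    ] [-2.8786 -1.525   9.0345] 55.00311255455017
tcp dock -0.00014094356505019287 -0.0005334476334747973 underside 0.015409814379388265 to pin tool [ 0.0005 -0.0002 -0.    ]
```

Emit:
move_arm --deltas '[0,0,0.0015,0,0,0,0,0,0,0.003,0,0,0,0,0,0,0.003,0,0,0,0,0,0,0.003,0,0,0,0]'

```text
t: 13.15
tool_pos: [0.4759, 0.3305, 0.0952]
orientation: [0.807, 3.035, 0.002]
force: [-6.6, -5.6, 21.6]
opening: 0.0272
gripper_force: 55.0
```

```bash
python3 st.py
```

```text
13.15 [0.4759 0.3305 0.0952] [ 0.0019  0.0006 -1.    ] [-6.6369 -5.5909 21.5913] 55.00822305679321
tcp dock -2.6280427443226924e-05 -0.0009387487255713475 underside 0.014197157309238512 to pin tool [ 0.0008 -0.0005 -0.    ]
```

Emit:
move_arm --deltas '[0,0,0,0,0,0,0,0,0,0,0,0,0,0,0,0,0,0,0,0,0,0,0,0,0,0,0,0]'

```text
t: 13.65
tool_pos: [0.4759, 0.3304, 0.0952]
orientation: [0.807, 3.035, 0.002]
force: [-7.6, -5.5, 20.7]
opening: 0.0273
gripper_force: 55.0
```

```bash
python3 st.py; python3 -c "
from plant import robot
print(robot.close_job())"
```

```text
13.65 [0.4759 0.3304 0.0952] [ 0.0019  0.0006 -1.    ] [-7.6175 -5.5154 20.7407] 55.008190870285034
tcp dock -3.529881830130118e-05 -0.0009424704309072808 underside 0.014188233801840297 to pin tool [ 0.0008 -0.0005 -0.    ]
the job is handed in; nothing more can be done
None
```

The puck is seated on the pin and pressed to the plate's bottom stop (underside about 14.2 mm by the arm's own pose, about 21 N down), still gripped, and the job was handed in at 13.7 s; no verdict was returned.

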